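# Seat the wax-cutting template on its pins and lock it

### The job

Lay the aluminium cutting template on the plywood jig board and slide it lightly to and fro until both locating pins come up through its two pin holes and it lies flat on the board. Then swing the hold-down right across the template's edge to keep it there. Be gentle: the gold wax under it dents, so never drop the template or press it hard, and leave the candles and tools lying around where they are.

Things in the scene. Friction and masses are not known exactly. Their poses are not given: they have to be found in the camera images.
- template: The cutting template: a bare aluminium plate, 160 mm along its x, 180 mm along its y, 5 mm thick, about 0.4 kg, lying flat on the table at the start. Origin: centre of its underside, z up, +x towards the edge with the two pin holes. The other openings (two long strips and three 18 mm dots, on the -x half) are what the wax is cut through.
- grip_block (a point): Centre of the top of the wooden grip block fixed on the template: at x = +20, y = 0, z = +40 mm in the template's frame. The block is 18 mm wide along the template's x, 70 mm long along its y and stands 35 mm above the plate.
- hole_right (a point): Centre of the right pin hole at the template's underside: round, 12 mm diameter, through, at x = +35, y = -65 mm in the template's frame.
- hole_left (a point): Centre of the left pin hole at the template's underside: round, 12 mm diameter, through, at x = +35, y = +65 mm in the template's frame.
- jig: The jig: a plywood board 260 x 260 mm, 18 mm thick, fixed to the table, a thin sheet of soft gold wax on top. Origin: centre of its underside; z up, top at z = 18 mm; +x towards the pins, -x the worker's side. Once home, the template lies flat on it, axes along the jig's, same way round, origin at y = 0. The wax is dented if the template is pressed on the board or pins with over 25 N or dropped 10 mm or more.
- slot_right (a point): Middle of the right pin slot on the board's top (jig x = +35, y = -65 mm). A steel pin, 10 mm diameter, nose slightly tapered, stands 6 mm above the board somewhere within 16 mm of this point along the jig's x (exact in y). The pin itself is NOT measured: it was clamped by hand and is to be found by feel (or seen before the template covers it).
- slot_left (a point): Middle of the left pin slot on the board's top (jig x = +35, y = +65 mm), with a like pin. Both pins sit on one bar clamped below the board, so they are shifted along the jig's x by the same unmeasured amount (-16 to +16 mm). Resting on the pins' noses, the template is up to 6 mm too high at its pin edge.
- hold_down_pivot (a point): Vertical pivot of the hold-down on the jig's right margin (jig x = -25, y = -113 mm), at the underside of the strap, 24.6 mm above the table.
- hold_down (a joint): Angle of the hold-down, a level steel strap (62 mm long from its pivot, 16 mm wide, 4 mm thick). 0: it points along the jig's -x, beside the template's place; grows as it swings clockwise seen from above; at pi/2 it points along the jig's +y, across the template's edge, 1.6 mm above it; stop at 1.62. It starts from -0.6 to 0.05 and stays where left (about 1.5 N at the knob).
- hold_down_knob (a point): Centre of the top of the hold-down's knob: a round black upright knob, 14 mm diameter, 32 mm tall, standing on the strap 45 mm from its pivot. Its top is 60.6 mm above the table, the strap's upper face 28.6 mm.
- candle_a: Bystander: decorated red pillar candle, 48 mm across, 80 mm tall, standing; origin at the centre of its foot.
- candle_b: Bystander: plain red pillar candle, 48 mm across, 80 mm tall, standing; origin at the centre of its foot.
- candle_c: Bystander: decorated red pillar candle, 54 mm across, 90 mm tall, standing; origin at the centre of its foot.
- cutter_a: Bystander: steel ring-shaped cutter, 30 mm across, 22 mm tall, standing on the table; origin at the centre of its underside.
- cutter_b: Bystander: steel ring-shaped cutter, 24 mm across, 20 mm tall, standing on the table; origin at the centre of its underside.
- pen: Bystander: ball pen, 127 mm long and 9 mm thick, lying on the left margin of the jig board; origin under it, near its middle.
- scissors: Bystander: scissors with blue plastic handles, 170 mm long, lying on the table beyond the work; origin near the rivet.

How it is judged (in metres and radians):
On the way, in this order (a step that is already met when the one before it is completed fails the run):
1. the template lies flat on the jig board with both pins through its holes, the right way round (z of template in the frame of jig between 0.0155 and 0.02 m and angle between template's own z axis and vertical below 0.02 rad and x of template in the frame of jig between -0.02 and 0.02 m and y of template in the frame of jig between -0.004 and 0.004 m and angle between the x axis of template and the x axis of jig, either way round below 0.04 rad), for 0.3 s.
2. the hold-down is swung across the template's edge (value of joint hold_down above 1.25 rad), for 0.2 s.
At the end, for the whole second after the job is handed in: The template rests flat on the jig board over both pins (underside within 2 mm of the board, tilt under 0.02 rad, within 20 mm of the jig's centre in x and 4 mm in y, axes within 0.04 rad), at rest, and the hold-down stands across its edge (angle above 1.25 rad) (all of step 1 and value of joint hold_down above 1.25 rad and linear speed of template below 0.01 m/s); the robot touches nothing.
It fails at once if the hand presses or pushes the template against the jig board or its pins with more than 25 N (contact force between template and jig above 25 N and contact force between the fingers and template above 10 N).
It fails at once if the template is dropped: it strikes the jig with more than 80 N (contact force between template and jig above 80 N).
It fails at once if a bystander (candle, cutter, pen or scissors) is pushed or knocked more than 30 mm from its place (distance of any of candle_a, candle_b, candle_c, cutter_a, cutter_b, pen, scissors from where it was at the start of the episode above 0.03 m).
It also fails if it takes over 70 s, if anything falls off the work surface, if the arm or the gripper's body presses on something with over 40 N, if the wrist force passes 120 N, or if a joint passes its speed limit or range.

### The arm

A 6-joint arm with a two-finger parallel gripper is mounted at the origin on the work surface. World frame = base frame: x ahead of the robot, y to its left, z up, the work surface at z = 0. Lengths are in m, angles in degrees, forces in N, time in s.
With the tool pointing down it reaches from about 0.35 to 0.875 m from the base axis. Payload 4.2 kg.
Tool frame: the origin (TCP) lies at the very end of the fingers, on their centre line; the grasp point (between the pads) lies 19 mm behind it; z points along the fingers, y is the line along which they close (so a half turn about z gives the same grasp; the last joint's range is limited). The gripper opens to 87 mm and grips with 3 to 60 N. Pads are 19 mm wide; open, the fingers measure 117 mm over their backs; the gripper's body (75 mm by 190 mm) begins 51 mm behind the grasp point.
Start: joints at [14.817, 22.042, 0.453, 0, -68.411, -14.817], TCP at [0.625, 0, 0.223] pointing down, gripper open.
Joint ranges: [-179.83, 179.83], [-69.29, 118.12], [-61.27, 80.66], [-181.25, 117.63], [-171.15, -9.14], [-177.46, 177.46]. Speed limits (degrees/s): [159.86, 159.86, 180, 180, 180, 180].

### API

Orientations are given as a 3x3 rotation matrix whose columns are the frame's x, y, z axes.
In Python, from station import sense, optics, r gives the robot as it stands. The module is installed in compiled form; this text tells all that it offers.
- The arm moves only by the shell command python3 -m pendant 'ROWS' [OPENING]. ROWS is JSON, a list that holds one entry, the list of rows, each a list of 4 numbers: the shift along the tool's x, y, z normalised to -1 to 1, where 1 is 100 mm, then the turn about the tool's z normalised to -1 to 1, where 1 is 2 rad. A call has 1 to 8 rows; each row is the pose to reach, as a shift and turn from the pose commanded when the call began, along the tool's axes at that moment; what a row does not reach only later rows make up. A row lasts 1/10 s, in which the tool goes at most 50 mm and 8.59 degrees, less where a joint would pass 70% of its speed; a pose out of reach is approached as far as the arm can. A call with a number of a shift or a turn outside -1 to 1 is refused whole. A call with a gripper value outside its range is refused whole. OPENING is the closure, from 0 (fully open) to 1 (shut), set as the call begins (- or left out, the last holds). The fingers move at their own pace and stop on an object; the grip force is fixed at half the most. Time passes only in rows, so rows that repeat a pose let the fingers close. It gives the time, the measured TCP pose, the force, the opening and the grip force at its end, in the units of the state.
- sense(): the state, without advancing time (a new reading comes with each control period).
- optics.capture(name): name is "scene" or "side" or "wrist"; returns the picture (420x560x3 uint8, red, green, blue); there is no depth.
- optics.get_calibration(name): a dict with "camera_matrix" (3x3 intrinsics, pixels), "distortion" ([k1, k2, p1, p2, k3] as OpenCV has them; the pictures are not rectified), "camera_from_world" (4x4, takes a point from world to camera coordinates). Camera axes: x right, y down, z forward; pixel columns grow to the right and rows downward; lengths in m; the calibration is good to about 2 mm. A picture is of the moment at which its call begins: read the wrist's pose just before it. get_calibration takes no time and is no camera call; for the wrist camera it gives the pose at the moment of the call.
- r.finish_job(): hands the job in; it is judged then, once.
The state is a dict: "time_s": time; "joints": joint angles; "joint_velocities": joint speeds; "effort": joint torques, N m; "tcp_pos": TCP position; "ee_rot": TCP orientation; "wrist_force": force on the tool from outside, world axes, zero at the start; "moment": the same for the moment, N m; "gripper_width": opening from 0.0 (shut) to 1.0 (fully open); "gripper_force": force on a finger pad.
Only numpy, scipy, OpenCV 4.12 (cv2) and the standard library are available. Lean on these libraries where they do the work, as an engineer would, in place of code of your own. Each camera call takes 0.05 s, during which the arm holds its last target. There are 200 camera calls.

## Working session

There is one attempt and no reset: what is moved stays moved. The work goes in short steps, Python scripts to look and compute and a shell command to move; the robot and the scene stay as the last step left them, time stands still between calls to the robot, and variables do not carry over. Pictures are saved under pics/ and viewed, at most 13 in all, crops included, and the job is handed in when it is done.

```bash
mkdir -p pics
cat > h.py <<'E'
from station import sense, optics, r
import numpy as np, cv2
def snap(n,f):
    c=optics.get_calibration(n); im=optics.capture(n); cv2.imwrite(f'pics/{f}.png',im[:,:,::-1]); 
    np.savez(f'pics/{f}.npz',im=im,K=np.array(c['camera_matrix']),D=np.array(c['distortion']),T=np.array(c['camera_from_world']))
    return im
def ray(f,px,z):
    d=np.load(f'pics/{f}.npz'); p=cv2.undistortPoints(np.array(px,float).reshape(-1,1,2),d['K'],d['D'])[:,0]
    R,t=d['T'][:3,:3],d['T'][:3,3]; C=-R.T@t; v=np.c_[p,np.ones(len(p))]@R
    return C+v*((z-C[2])/v[:,2])[:,None]
E
python3 - <<'E'
from h import *
a=snap('scene','scene0');b=snap('wrist','wrist0');c=snap('side','side0')
s=sense();print(s['tcp_pos'],s['ee_rot'],s['time_s'],s['gripper_width'],s['wrist_force'])
E
```

```text
[6.24571111e-01 1.14493937e-05 2.21724795e-01] [[-1.30365054e-04 -9.99998696e-01 -1.60962960e-03]
 [-9.99999988e-01  1.30497961e-04 -8.24656441e-05]
 [ 8.26755899e-05  1.60961883e-03 -9.99998701e-01]] 0.15 1.0007883355822167 [-0.04231777 -0.00667832  0.8590854 ]
```

View pics/scene0.png

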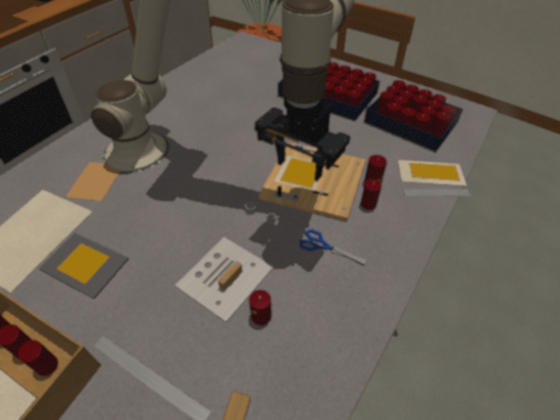

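View pics/wrist0.png

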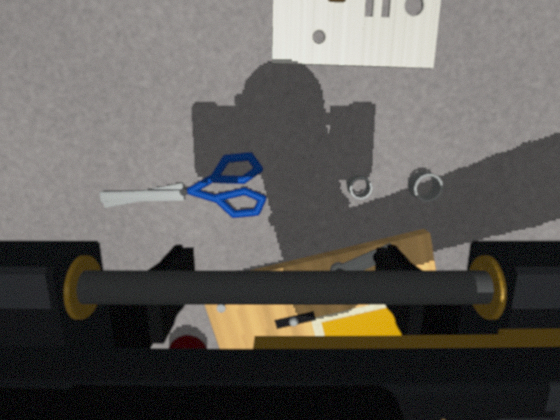

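The scene picture shows the template at (225,277) with its grip block at (230,276), and the jig under the gripper at (313,180). There are candles at (375,180) and (260,307), scissors at (330,245) and cutters near (250,207). The wrist view shows the scissors at (190,190), the cutters at (360,187) and (427,185), and part of the jig at the bottom.

Run:
```python
from h import *
im=cv2.imread('pics/scene0.png');cv2.imwrite('pics/crop0.png',cv2.resize(im[135:330,165:405],None,fx=3.3,fy=3.05,interpolation=cv2.INTER_CUBIC))
print(ray('scene0',[(225,238),(271,270),(228,316),(177,280)],.005).round(3))
print(ray('scene0',[(262,197),(352,216),(365,155)],.018).round(3))
print(ray('wrist0',[(273,0),(272,67),(435,68)],.005).round(3), ray('wrist0',[(430,232),(210,302)],.018).round(3))
d=np.load('pics/wrist0.npz');print(np.linalg.inv(d['T']).round(3),d['K'].round(0))
```

```text
[[ 0.482 -0.121  0.005]
 [ 0.639 -0.136  0.005]
 [ 0.628 -0.291  0.005]
 [ 0.467 -0.286  0.005]]
[[0.484 0.045 0.018]
 [0.728 0.122 0.018]
 [0.647 0.379 0.018]]
[[ 0.636 -0.181  0.005]
 [ 0.637 -0.121  0.005]
 [ 0.476 -0.12   0.005]] [[0.47  0.045 0.018]
 [0.708 0.126 0.018]]
[[-1.     0.001 -0.002  0.625]
 [ 0.001  0.97   0.244 -0.066]
 [ 0.002  0.244 -0.97   0.383]
 [ 0.     0.     0.     1.   ]] [[360.   0. 285.]
 [  0. 360. 215.]
 [  0.   0.   1.]]
```

View pics/crop0.png

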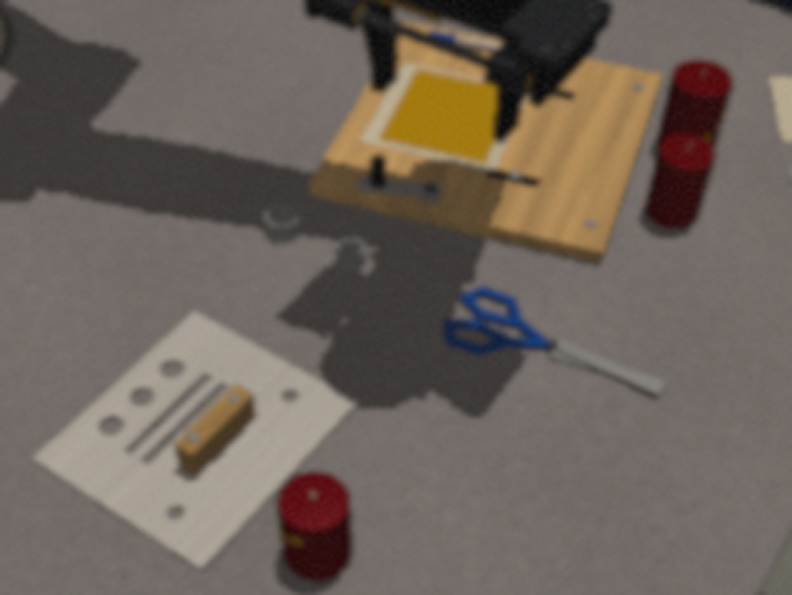

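The crop shows the template with its dots towards the robot and the block at (215,425). On the jig, the knob is at (378,170) and the dark right pin slot is at (512,178). Next I'll bring the wrist camera over the jig, with the arm clear.

```bash
for i in 1 2; do :; done; python3 -m pendant '[[[-0.35,0.1,0,0],[-0.7,0.2,0,0],[-1,0.3,0,0]]]' && python3 -m pendant '[[[-0.4,0.1,0,0],[-0.8,0.2,0,0],[-1,0.3,0,0]]]' && python3 -m pendant '[[[-0.4,0,0,0],[-0.7,0,0,0],[-0.7,0,0,0],[-0.7,0,0,0],[-0.7,0,0,0]]]'
python3 - <<'E'
from h import *
snap('wrist','wrist1');snap('scene','scene1')
a=cv2.imread('pics/wrist1.png');b=cv2.imread('pics/scene1.png')
cv2.imwrite('pics/v1.png',a)
E
```

```text
time_s: 0.45
tcp_pos: [0.5944, 0.1011, 0.2221]
ee_rot: [[-0.001, -1.0, -0.001], [-1.0, 0.001, -0.0], [0.0, 0.001, -1.0]]
wrist_force: [0.2, 1.0, 0.3]
gripper_width: 0.997
gripper_force: 0.0
time_s: 0.75
tcp_pos: [0.5642, 0.2027, 0.222]
ee_rot: [[0.002, -1.0, -0.0], [-1.0, -0.002, 0.0], [-0.0, 0.0, -1.0]]
wrist_force: [-0.6, 0.0, -0.2]
gripper_width: 0.996
gripper_force: 0.0
time_s: 1.25
tcp_pos: [0.5648, 0.2692, 0.2223]
ee_rot: [[-0.001, -1.0, -0.001], [-1.0, 0.001, -0.001], [0.001, 0.001, -1.0]]
wrist_force: [0.3, -0.0, 0.1]
gripper_width: 0.999
gripper_force: 0.0
```

View pics/v1.png

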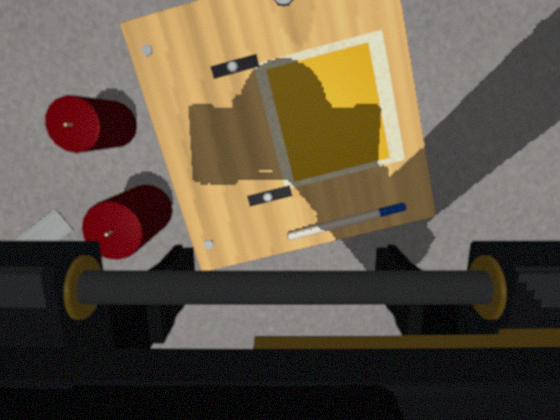

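The wrist view shows the whole jig: corners at (122,23), (202,271) and (433,215). The pins show as bright dots in the black slots at about (233,66) and (268,197), and the knob is at (283,0). Next I'll fit these, then go and look at the template.

```bash
cat > jig.py <<'E'
from h import *
g=cv2.cvtColor(np.load('pics/wrist1.npz')['im'],cv2.COLOR_RGB2GRAY); hsv=cv2.cvtColor(np.load('pics/wrist1.npz')['im'],cv2.COLOR_RGB2HSV)
P=[];S=[]
for (u,v) in [(234,66),(269,196)]:
    w=g[v-18:v+19,u-30:u+31].copy(); m=(w<60).astype(np.uint8)
    c=max(cv2.findContours(cv2.morphologyEx(m,cv2.MORPH_CLOSE,np.ones((13,13))),0,1)[0],key=cv2.contourArea)
    (sc,sz,an)=cv2.minAreaRect(c); fill=np.zeros_like(m);cv2.drawContours(fill,[c],-1,1,-1)
    b=(fill>0)&(w>90); y,x=np.nonzero(cv2.erode(fill,np.ones((3,3)))*b)
    P.append((x.mean()+u-30,y.mean()+v-18));S.append((sc[0]+u-30,sc[1]+v-18)); print(P[-1],S[-1],sz,len(x))
p=ray('wrist1',P,.024);s=ray('wrist1',S,.018);print('pins',p.round(4),'slots',s.round(4))
ex=lambda q:(lambda d:np.array([d[1],-d[0]])/np.linalg.norm(d))((q[1]-q[0])[:2])
x=ex(s);xp=ex(p);print('len',np.linalg.norm(p[1]-p[0]),np.linalg.norm(s[1]-s[0]),'yaw',np.degrees(np.arctan2(x[1],x[0])),np.degrees(np.arctan2(xp[1],xp[0])))
print('corners',ray('wrist1',[(122,23),(202,271),(433,215)],.018).round(4))
print('jigc from slots',(s.mean(0)[:2]-.035*x).round(4),'pin off',((p-s)[:,:2]@x).round(4))
print('templ target origin', (p.mean(0)[:2]-.035*xp).round(4), 'grip', (p.mean(0)[:2]-.015*xp).round(4))
E
python3 jig.py
python3 -m pendant '[[[0.4,0,0,0],[0.8,0,0,0],[1,0,0,0]]]' >/dev/null&& python3 -m pendant '[[[0.4,0,0,0],[0.8,0,0,0],[1,0,0,0]]]' >/dev/null&& python3 -m pendant '[[[0.4,0,0,0],[0.8,0,0,0],[1,0,0,0]]]' >/dev/null && python3 -m pendant '[[[0.4,0,0,0],[0.8,0,0,0],[1,0,0,0],[1,0,0,0],[1,0,0,0]]]'
python3 - <<'E'
from h import *
snap('wrist','wrist2')
E
```

```text
(np.float64(231.78688524590166), np.float64(66.45901639344262)) (234.48710441589355, 65.75358200073242) (10.598697662353516, 45.07122802734375) 61
(np.float64(267.3103448275862), np.float64(195.9655172413793)) (269.2325897216797, 195.3921356201172) (8.178897857666016, 41.02857208251953) 29
pins [[0.6149 0.1504 0.024 ]
 [0.5832 0.2741 0.024 ]] slots [[0.6132 0.1489 0.018 ]
 [0.5815 0.2747 0.018 ]]
len 0.1277631281093759 0.12976899684327253 yaw 14.143232399356334 14.403280150028527
corners [[0.7173 0.1104 0.018 ]
 [0.6559 0.3586 0.018 ]
 [0.4094 0.2959 0.018 ]]
jigc from slots [0.5634 0.2033] pin off [0.0021 0.0015]
templ target origin [0.5651 0.2036] grip [0.5845 0.2085]
time_s: 2.75
tcp_pos: [0.5648, -0.1305, 0.2226]
ee_rot: [[-0.002, -1.0, 0.0], [-1.0, 0.002, 0.0], [-0.0, -0.0, -1.0]]
wrist_force: [-1.0, 0.3, -0.1]
gripper_width: 0.998
gripper_force: 0.0
```

View pics/wrist2.png

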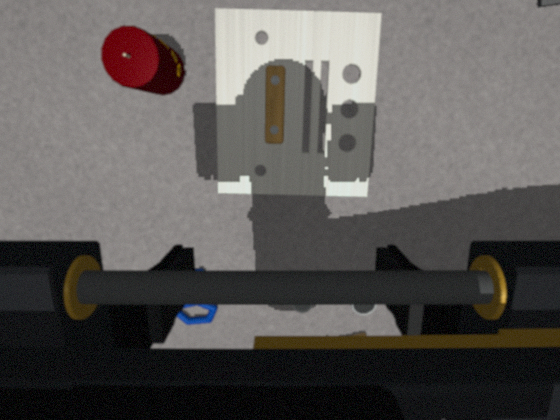

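The wrist view shows the whole template, with corners at (216,9), (381,13), (368,196) and (218,194). The pin holes are at (261,37) and (261,170), and the block spans (265–285, 66–143).

Run:
```python
from h import *
c=ray('wrist2',[(216,9),(381,13),(368,196),(218,194)],.005)[:,:2]; h=ray('wrist2',[(261.5,37.5),(261,170)],.005)[:,:2]
im=np.load('pics/wrist2.npz')['im'];hsv=cv2.cvtColor(im,cv2.COLOR_RGB2HSV)
m=((hsv[:,:,0]>8)&(hsv[:,:,0]<25)&(hsv[:,:,1]>110)).astype(np.uint8);m[:, :250]=0;m[:,300:]=0;m[160:]=0
cc=max(cv2.findContours(m,0,1)[0],key=cv2.contourArea);rr=cv2.minAreaRect(cc);print(rr,cv2.boundingRect(cc))
b=ray('wrist2',[rr[0]],.040);print('block',b.round(4))
print(c.round(4),h.round(4),np.linalg.norm(h[1]-h[0]))
for a,d in((c[3],c[0]),(c[2],c[1]),(h[1],h[0])):
  e=a-d;print('yaw',np.degrees(np.arctan2(-e[0],e[1])))
x=(c[0]+c[3]-c[1]-c[2]);x/=np.linalg.norm(x);print('yawx',np.degrees(np.arctan2(x[1],x[0])),'ctr',c.mean(0),'grip from c',c.mean(0)+.02*x,'from holes',h.mean(0)-.015*x)
```

```text
((274.43768310546875, 104.11756896972656), (17.542646408081055, 76.00225830078125), 1.3639274835586548) (266, 66, 19, 77)
block [[ 0.5748 -0.2143  0.04  ]]
[[ 0.631  -0.3041]
 [ 0.4728 -0.3003]
 [ 0.4763 -0.1214]
 [ 0.6371 -0.1239]] [[ 0.5878 -0.2785]
 [ 0.5905 -0.1495]] 0.12898533635145018
yaw -1.9463794155474612
yaw -1.1009318834154198
yaw -1.2088534348874176
yawx -1.1266390743925667 ctr [ 0.55429137 -0.21242277] grip from c [ 0.57428751 -0.21281601] from holes [ 0.57418839 -0.21368661]
```

Run:
```python
from h import *
for z in(.08,.09):
  print(z,ray('wrist2',[(128,57)],z).round(3),ray('wrist1',[(73,124),(108,229)],z).round(3))
  print(ray('wrist2',[(102,57),(156,57)],z).round(3)[:,0],ray('wrist1',[(46,124),(100,124),(82,229),(145,229)],z).round(3)[:,0])
```

```text
0.08 [[ 0.689 -0.249  0.08 ]] [[0.74  0.202 0.08 ]
 [0.722 0.293 0.08 ]]
[0.71  0.667] [0.763 0.718 0.745 0.689]
0.09 [[ 0.685 -0.247  0.09 ]] [[0.735 0.202 0.09 ]
 [0.717 0.29  0.09 ]]
[0.705 0.664] [0.757 0.713 0.739 0.685]
```

```bash
python3 -m pendant '[[[0.4,-0.05,0.2,0.01],[0.83,-0.095,0.5,0.0105],[0.83,-0.095,0.9,0.0105],[0.83,-0.095,0.9,0.0105],[0.83,-0.095,0.9,0.0105]]]' && python3 -m pendant '[[[0,0,0.4,0],[0,0,0.8,0],[0,0,1.0,0],[0,0,1,0],[0,0,1,0]]]'
python3 - <<'E'
from h import *
s=sense();print(s['tcp_pos']); snap('wrist','wrist3')
E
```

```text
time_s: 3.3
tcp_pos: [0.5748, -0.2122, 0.1329]
ee_rot: [[-0.019, -1.0, -0.001], [-1.0, 0.019, -0.001], [0.001, 0.001, -1.0]]
wrist_force: [-0.5, 0.5, 1.1]
gripper_width: 0.994
gripper_force: 0.0
time_s: 3.8
tcp_pos: [0.5768, -0.2124, 0.0353]
ee_rot: [[-0.019, -1.0, 0.004], [-1.0, 0.019, -0.001], [0.001, -0.004, -1.0]]
wrist_force: [1.1, 0.2, 0.7]
gripper_width: 0.996
gripper_force: 0.0
[ 0.57684632 -0.21244579  0.03528669]
```

View pics/wrist3.png

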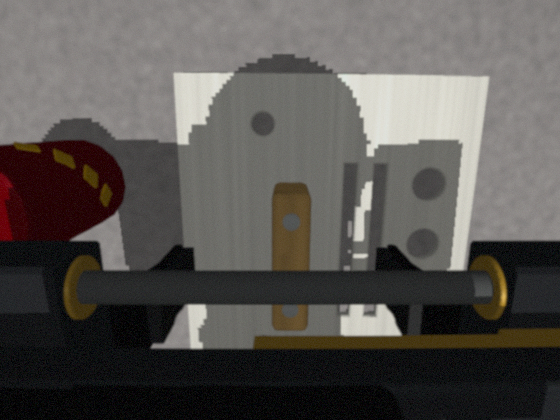

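The fingers straddle the block at (290,255) and the candle is clear on the left. I'll go down and grip.

```bash
python3 -m pendant '[[[0,0.01,0.1,0],[0,0.01,0.21,0],[0,0.01,0.21,0],[0,0.01,0.21,0]]]' >/dev/null&& python3 -m pendant '[[[0,0,0,0],[0,0,0,0],[0,0,0,0],[0,0,0,0],[0,0,0,0],[0,0,0,0],[0,0,0,0],[0,0,0,0]]]' 1; python3 -m pendant '[[[0,0,0,0],[0,0,0,0],[0,0,0,0],[0,0,0,0],[0,0,-0.05,0],[0,0,-0.1,0],[0,0,-0.2,0],[0,0,-0.2,0]]]'
```

```text
time_s: 5.05
tcp_pos: [0.5735, -0.213, 0.0116]
ee_rot: [[-0.021, -1.0, 0.0], [-1.0, 0.021, -0.0], [0.0, -0.0, -1.0]]
wrist_force: [0.4, -0.6, 0.3]
gripper_width: 0.356
gripper_force: 0.0
time_s: 5.85
tcp_pos: [0.5746, -0.2132, 0.0333]
ee_rot: [[-0.021, -1.0, 0.003], [-1.0, 0.021, -0.001], [0.001, -0.003, -1.0]]
wrist_force: [-0.1, -0.3, -3.9]
gripper_width: 0.206
gripper_force: 30.0
```

Grip confirmed: the opening is 18 mm and the wrist carries −3.9 N. Next I'll lift the template and carry it over the jig.

```bash
python3 -m pendant '[[[0,0,-0.2,0],[0,0,-0.4,0],[-0.15,0,-0.6,0],[-0.4,0,-0.8,0],[-0.7,0,-0.8,0],[-1,0,-0.8,0]]]' >/dev/null && python3 -m pendant '[[[-0.33,0,0,0],[-0.67,0,0,0],[-1,0,0,0]]]' >/dev/null&& python3 -m pendant '[[[-0.33,0,0,0],[-0.67,0,0,0],[-1,0,0,0]]]'>/dev/null && python3 -m pendant '[[[-0.33,0,0,-0.03],[-0.67,0,0,-0.06],[-0.9,0,0,-0.1],[-1,0,0,-0.134],[-1,0,0,-0.134],[-1,0,0,-0.134]]]'
python3 - <<'E'
from h import *
s=sense();print(s['tcp_pos'],s['ee_rot']); snap('wrist','wrist4')
E
```

```text
time_s: 7.65
tcp_pos: [0.5814, 0.1866, 0.1113]
ee_rot: [[0.243, -0.97, -0.001], [-0.97, -0.243, -0.0], [0.0, 0.001, -1.0]]
wrist_force: [-1.1, -0.2, -4.5]
gripper_width: 0.205
gripper_force: 30.0
[0.58136591 0.1866202  0.11130299] [[ 2.43137571e-01 -9.69991293e-01 -1.00667044e-03]
 [-9.69991805e-01 -2.43137287e-01 -3.97576897e-04]
 [ 1.40887009e-04  1.07312796e-03 -9.99999414e-01]]
```

View pics/wrist4.png

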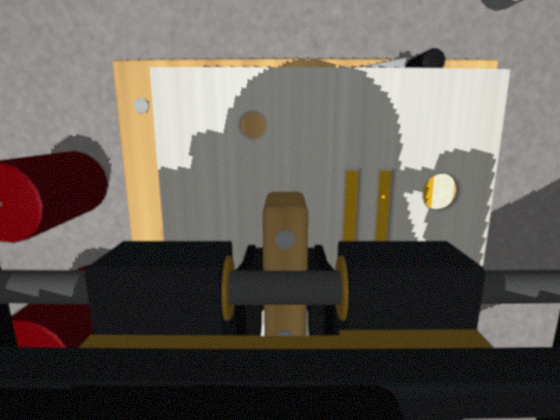

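The plate hangs level over the jig, with its right hole at (253,124) and corners at (150,68) and (509,70). The knob is at (430,58), beside the plate.

Run:
```python
from h import *
z=.1113-.0125+.005
g=cv2.cvtColor(np.load('pics/wrist4.npz')['im'],cv2.COLOR_RGB2HSV)[100:150,230:280]
m=((g[:,:,1]>80)).astype(np.uint8);c=max(cv2.findContours(m,0,1)[0],key=cv2.contourArea);e=cv2.fitEllipse(c);print(e)
u=(e[0][0]+230,e[0][1]+100)
h,a,b=ray('wrist4',[u,(150,68),(509,70)],z)[:,:2]
R=np.array([.5814,.1866]);ps=np.radians(14.07);x=np.array([np.cos(ps),np.sin(ps)]);y=np.array([-x[1],x[0]])
for n,q in(('hole exp 15,-65',h),('60,-90',a),('-100,-90',b)): print(n,((q-R)@x*1e3).round(1),((q-R)@y*1e3).round(1))
d=a-b;print('plate yaw',np.degrees(np.arctan2(d[1],d[0])))
print('to target (jig axes mm)',((np.array([.59905,.21225])-R)@x*1e3),((np.array([.59905,.21225])-R)@y*1e3),'slots',((np.array([.59735,.2118])-R)@x*1e3),((np.array([.59735,.2118])-R)@y*1e3))
# jig near corners for same-image check: (114,61) and (497,61)
k=ray('wrist4',[(114,61),(497,61)],.018)[:,:2];print('jig corners rel', ((k-R)@x*1e3),((k-R)@y*1e3))
```

```text
((22.815149307250977, 24.79140281677246), (23.662601470947266, 24.540000915527344), 168.16104125976562)
hole exp 15,-65 15.4 -65.9
60,-90 60.3 -90.5
-100,-90 -99.1 -90.0
plate yaw 13.891497907149462
to target (jig axes mm) 23.356188611635645 20.589644327615268 slots 21.59779134600898 20.5664267429775
jig corners rel [ 114.19693523 -141.00815182] [-107.45842357 -107.66807916]
```

```bash
python3 -m pendant '[[[-0.1,-0.04,0.2,0],[-0.208,-0.085,0.4,0],[-0.208,-0.085,0.6,0],[-0.208,-0.085,0.68,0],[-0.208,-0.085,0.7,0],[-0.208,-0.085,0.7,0],[-0.208,-0.085,0.7,0]]]' ; python3 -m pendant '[[[0,0,0.01,0],[0,0,0.02,0],[0,0,0.03,0],[0,0,0.04,0],[0,0,0.04,0],[0,0,0.04,0]]]'
```

```text
time_s: 8.4
tcp_pos: [0.5859, 0.2092, 0.0428]
ee_rot: [[0.244, -0.97, 0.002], [-0.97, -0.244, 0.001], [-0.0, -0.002, -1.0]]
wrist_force: [0.7, 0.4, -3.7]
gripper_width: 0.21
gripper_force: 30.0
time_s: 9.0
tcp_pos: [0.585, 0.2092, 0.0375]
ee_rot: [[0.245, -0.97, -0.0], [-0.97, -0.245, -0.0], [0.0, 0.0, -1.0]]
wrist_force: [-0.2, -0.7, -4.3]
gripper_width: 0.202
gripper_force: 30.0
```

```bash
python3 -m pendant '[[[0,0,0.01,0],[0,0,0.02,0],[0,0,0.02,0],[0,0,0.02,0]]]'; python3 -m pendant '[[[0,0,0.005,0],[0,0,0.01,0],[0,0,0.01,0],[0,0,0.01,0]]]'
```

```text
time_s: 9.4
tcp_pos: [0.585, 0.2092, 0.0355]
ee_rot: [[0.245, -0.97, -0.0], [-0.97, -0.245, -0.0], [0.0, 0.0, -1.0]]
wrist_force: [1.0, 0.5, -4.5]
gripper_width: 0.201
gripper_force: 30.0
time_s: 9.8
tcp_pos: [0.585, 0.2092, 0.0345]
ee_rot: [[0.245, -0.97, -0.0], [-0.97, -0.245, -0.0], [0.0, 0.0, -1.0]]
wrist_force: [0.2, -0.6, -3.8]
gripper_width: 0.206
gripper_force: 30.0
```

```bash
python3 -m pendant '[[[0,0,0.005,0],[0,0,0.01,0],[0,0,0.01,0],[0,0,0.01,0]]]'|grep -E 'pos|wrist'; python3 -m pendant '[[[0,0,0.005,0],[0,0,0.01,0],[0,0,0.01,0],[0,0,0.01,0]]]'|grep -E 'pos|wrist'
```

```text
tcp_pos: [0.5848, 0.2092, 0.0334]
wrist_force: [-1.2, 0.1, -4.3]
tcp_pos: [0.5848, 0.2091, 0.0324]
wrist_force: [-1.1, -0.4, -3.7]
```

```bash
python3 -m pendant '[[[0,0,0.005,0],[0,0,0.01,0],[0,0,0.01,0],[0,0,0.01,0]]]'|grep -E 'pos|wrist'; python3 -m pendant '[[[0,0,0.003,0],[0,0,0.006,0],[0,0,0.006,0],[0,0,0.006,0]]]'|grep -E 'pos|wrist|rot'
```

```text
tcp_pos: [0.5848, 0.2092, 0.0314]
wrist_force: [-1.9, 0.3, -2.8]
tcp_pos: [0.5849, 0.2092, 0.0309]
ee_rot: [[0.244, -0.97, -0.0], [-0.97, -0.244, -0.0], [0.0, 0.0, -1.0]]
wrist_force: [-2.2, -0.1, -3.6]
```

```bash
python3 -m pendant '[[[0,0.002,0.003,0],[0,0.004,0.005,0],[0,0.004,0.005,0],[0,0.004,0.005,0]]]'|grep -E 'pos|wrist'; python3 -m pendant '[[[0,0,0.003,0],[0,0,0.005,0],[0,0,0.005,0],[0,0,0.005,0]]]'|grep -E 'pos|wrist|rot'
```

```text
tcp_pos: [0.5848, 0.2092, 0.0305]
wrist_force: [-1.9, 0.8, -3.5]
tcp_pos: [0.5848, 0.2091, 0.03]
ee_rot: [[0.244, -0.97, 0.0], [-0.97, -0.244, 0.0], [-0.0, -0.0, -1.0]]
wrist_force: [-2.2, 0.9, -3.4]
```

```bash
python3 -m pendant '[[[0,0.002,0.003,0],[0,0.004,0.005,0],[0,0.004,0.005,0],[0,0.004,0.005,0]]]'|grep -E 'pos|wrist'; python3 -m pendant '[[[0,0,0.003,0],[0,0,0.005,0],[0,0,0.005,0],[0,0,0.005,0]]]'|grep -E 'pos|wrist|rot'
python3 - <<'E'
from h import *
snap('wrist','wrist5')
E
```

```text
tcp_pos: [0.5846, 0.2091, 0.0296]
wrist_force: [-0.5, 0.6, -3.5]
tcp_pos: [0.5846, 0.2091, 0.0296]
ee_rot: [[0.245, -0.97, 0.001], [-0.97, -0.245, 0.0], [-0.0, -0.001, -1.0]]
wrist_force: [-1.2, -0.4, 2.2]
```

View pics/wrist5.png

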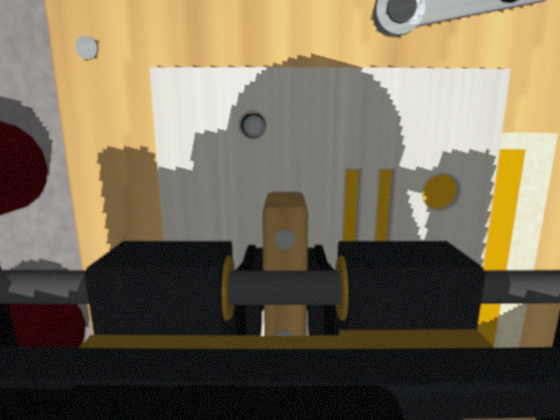

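The right pin shows inside its hole at (253,125), and the 6 N reaction says the plate is seated. The hold-down pivot is at (403,8), with the strap pointing right. I'll release and rise.

```bash
python3 -m pendant '[[[0,0,-0.004,0],[0,0,-0.004,0],[0,0,-0.004,0],[0,0,-0.004,0],[0,0,-0.004,0],[0,0,-0.004,0],[0,0,-0.004,0],[0,0,-0.004,0]]]' 0|grep -E 'pos|wrist|grip' ;python3 -m pendant '[[[0,0,0,0],[0,0,0,0],[0,0,-0.05,0],[0,0,-0.3,0],[0,0,-0.6,0],[0,0,-0.95,0],[0,0,-0.95,0]]]' >/dev/null;  python3 -m pendant '[[[0.2,0,-0.3,0],[0.2,0.3,-0.6,0],[0.2,0.5,-0.7,0],[0.2,0.5,-0.7,0],[0.2,0.5,-0.7,0]]]'
python3 - <<'E'
from h import *
snap('wrist','wrist6');snap('scene','scene6')
E
```

```text
tcp_pos: [0.5843, 0.209, 0.0294]
wrist_force: [0.4, 0.1, -0.1]
gripper_width: 0.852
gripper_force: 0.0
time_s: 15.05
tcp_pos: [0.5406, 0.1774, 0.1946]
ee_rot: [[0.245, -0.97, 0.001], [-0.97, -0.245, 0.001], [-0.0, -0.001, -1.0]]
wrist_force: [0.5, 0.3, -1.2]
gripper_width: 1.001
gripper_force: 0.0
```

View pics/wrist6.png

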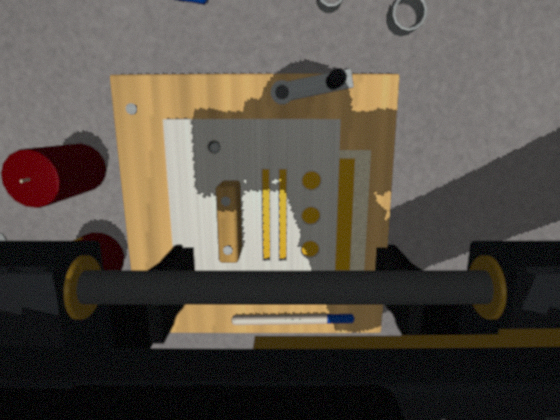

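The plate lies square on the board with the right pin visible at (213,147) and the pen undisturbed. The pivot is at (282,91), the knob top at (337,78), and nothing stands in the knob's arc.

```bash
cat > arc.py <<'E'
from h import *
s=sense();C=np.array([.5634,.2036]);ps=np.radians(14.07);x=np.array([np.cos(ps),np.sin(ps)]);y=np.array([-x[1],x[0]])
j=lambda w:np.array([(w[:2]-C)@x,(w[:2]-C)@y])*1e3
E
python3 - <<'E'
from arc import *
k=ray('wrist6',[(337,78)],.0606)[0];p=ray('wrist6',[(282,91)],.0286)[0];print('knob',j(k),'pivot',j(p),'exp -25,-113')
d=j(k)-np.array([-25,-113]);print('theta',np.arctan2(d[1],-d[0]),np.linalg.norm(d))
h=ray('wrist6',[(213.5,147)],.023)[0];print('hole',j(h)); t=j(s['tcp_pos']);print('tcp',t, s['tcp_pos'][2])
e=ray('wrist6',[(164,119),(340,119)],.023);print('corner',j(e[0]),j(e[1]))
im=np.load('pics/wrist6.npz')['im'];g=im.max(2)[60:100,320:360];yy,xx=np.nonzero(g<35);print(xx.mean()+320,yy.mean()+60,len(xx))
E
```

```text
knob [ -67.93283754 -120.79967199] pivot [ -25.0577708  -113.80144227] exp -25,-113
theta -0.1797114853713583 43.635575193650254
hole [ 37.51910528 -65.62041498]
tcp [-28.2574091  -19.86393432] 0.19339809423798174
corner [ 80.98014984 -90.50699698] [-76.94563735 -90.45956737]
335.30685920577616 78.70036101083032 277
```

```bash
python3 -m pendant '[[[0.3,0.1,0,-0.07],[0.6,0.2,0,-0.14],[0.9,0.3,0,-0.21],[1,0.4,0,-0.28],[1,0.407,0,-0.35],[1,0.407,0,-0.42],[1,0.407,0,-0.49],[1,0.407,0,-0.56]]]' 0.61 >/dev/null; python3 -m pendant '[[[0,0,0.3,-0.05],[0,0,0.6,-0.05],[0,0,0.9,-0.05],[0,0,0.9,-0.05],[0,0,0.9,-0.05],[0,0,0.9,-0.05]]]'
python3 - <<'E'
from arc import *
t=j(s['tcp_pos']);R=np.array(s['ee_rot']);B=np.array([x,y]);print('tcp jig',t,'toolx',B@R[:2,0],'tooly',B@R[:2,1],np.array(s['joints']).round(0))
d=np.array([-69.2,-121])-t;print('to knob, tool units',d@(B@R[:2,0])/100,d@(B@R[:2,1])/100)
snap('wrist','wrist7')
E
```

```text
time_s: 16.55
tcp_pos: [0.5271, 0.0709, 0.1056]
ee_rot: [[0.995, -0.103, 0.002], [-0.103, -0.995, 0.001], [0.002, -0.001, -1.0]]
wrist_force: [0.0, 0.3, 0.9]
gripper_width: 0.387
gripper_force: 0.0
tcp jig [ -67.50567775 -119.88754419] toolx [ 0.93974016 -0.34188126] tooly [-0.34188039 -0.93974316] [ 25.  20. -22.   0. -48.  59.]
to knob, tool units -0.01211894876788946 0.01624678294806268
```

View pics/wrist7.png

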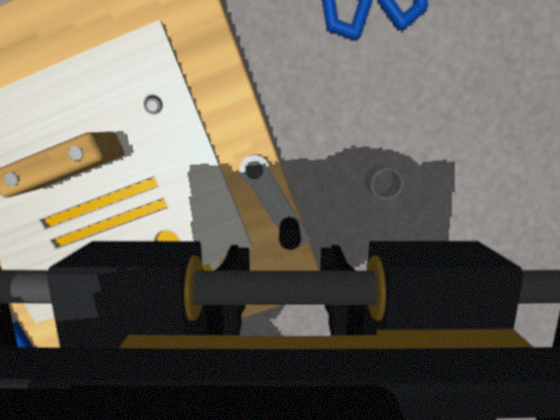

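The knob (290,232) lies midway between the two fingers, with the pivot at (255,168). I'll descend around it, then work out the arc.

```bash
python3 -m pendant '[[[-0.012,0.016,0.3,0],[-0.012,0.016,0.66,0],[-0.012,0.016,0.66,0],[-0.012,0.016,0.66,0]]]'|grep -E 'pos|wrist'
python3 - <<'E'
from arc import *
t=j(s['tcp_pos']);B=np.array([x,y]);R=np.array(s['ee_rot']);X0,Y0=B@R[:2,0],B@R[:2,1];t0=t;a0=np.arctan2(-Y0[0],-Y0[1]);print(t,a0)
P=np.array([-25,-113])
def go(ths):
    global t0,X0,Y0,a0
    for th in ths:
        a=max(th,np.radians(20)); n=np.array([np.sin(a),np.cos(a)])
        q=P+45*np.array([-np.cos(th),np.sin(th)])+9.8*n
        d=(q-t0)/100;print(round(th,2),(d@X0).round(3),(d@Y0).round(3),0,round((a-a0)/2,3))
    t0=q;Y0=-n;X0=np.array([n[1],-n[0]]);a0=a;print()
go(np.linspace(-.18,.35,5));go(np.linspace(.45,.95,6));go(np.linspace(1.05,1.47,5))
E
```

```text
tcp_pos: [0.5252, 0.0692, 0.0395]
wrist_force: [0.9, 1.1, 0.7]
[ -69.726347   -121.04250266] 0.3486211830351717
-0.18 0.004 -0.099 0 0.0
-0.05 -0.022 -0.153 0 0.0
0.09 -0.042 -0.209 0 0.0
0.22 -0.053 -0.268 0 0.0
0.35 -0.057 -0.327 0 0.001

0.45 0.012 -0.044 0 0.05
0.55 0.028 -0.087 0 0.1
0.65 0.049 -0.129 0 0.15
0.75 0.074 -0.168 0 0.2
0.85 0.102 -0.204 0 0.25
0.95 0.134 -0.237 0 0.3

1.05 0.012 -0.044 0 0.05
1.16 0.029 -0.09 0 0.103
1.26 0.051 -0.133 0 0.155
1.36 0.078 -0.173 0 0.208
1.47 0.108 -0.211 0 0.26
```

```bash
python3 -m pendant '[[[0,-0.05,0,0],[0,-0.1,0,0],[-0.02,-0.15,0,0],[-0.04,-0.21,0,0],[-0.05,-0.27,0,0],[-0.057,-0.327,0,0],[-0.057,-0.327,0,0]]]'|grep -E 'pos|force'; python3 -m pendant '[[[0.012,-0.044,0,0.05],[0.028,-0.087,0,0.1],[0.05,-0.13,0,0.15],[0.074,-0.168,0,0.2],[0.1,-0.2,0,0.25],[0.134,-0.237,0,0.3],[0.134,-0.237,0,0.3]]]'|grep -E 'pos|force'; python3 -m pendant '[[[0.012,-0.044,0,0.05],[0.029,-0.09,0,0.103],[0.05,-0.13,0,0.155],[0.078,-0.173,0,0.208],[0.108,-0.211,0,0.26],[0.108,-0.211,0,0.26],[0.108,-0.211,0,0.26]]]'
python3 - <<'E'
from arc import *
print(j(s['tcp_pos']));snap('wrist','wrist8')
E
```

```text
tcp_pos: [0.5223, 0.1032, 0.0383]
wrist_force: [0.8, -0.5, -1.2]
gripper_force: 0.1
tcp_pos: [0.5388, 0.1251, 0.0383]
wrist_force: [0.5, 0.4, -1.1]
gripper_force: 0.0
time_s: 19.1
tcp_pos: [0.5601, 0.1338, 0.0384]
ee_rot: [[0.343, -0.939, 0.001], [-0.939, -0.343, 0.001], [-0.0, -0.001, -1.0]]
wrist_force: [0.1, 0.2, -0.5]
gripper_width: 0.393
gripper_force: 0.0
[-20.16665329 -66.90356015]
```

View pics/wrist8.png

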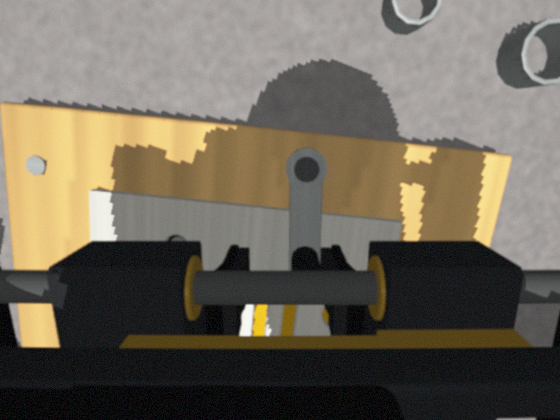

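The strap now runs from the pivot (306,167) across the plate's edge, at about 1.45 rad. I'll back off, rise and take a last look.

```bash
python3 -m pendant '[[[0,0.04,0,0],[0,0.04,-0.1,0],[0,0.04,-0.5,0],[0,0.04,-0.9,0],[0,0.04,-1,0]]]' >/dev/null; python3 -m pendant '[[[-0.3,0,-0.4,0],[-0.7,0,-0.6,0],[-0.9,0,-0.6,0],[-0.9,0,-0.6,0],[-0.9,0,-0.6,0],[-0.9,0,-0.6,0]]]'
python3 - <<'E'
from arc import *
snap('wrist','wrist9')
E
```

```text
time_s: 20.25
tcp_pos: [0.5251, 0.2158, 0.1979]
ee_rot: [[0.34, -0.941, -0.001], [-0.941, -0.34, -0.001], [0.0, 0.001, -1.0]]
wrist_force: [0.2, -0.3, -0.5]
gripper_width: 0.388
gripper_force: 0.0
```

View pics/wrist9.png

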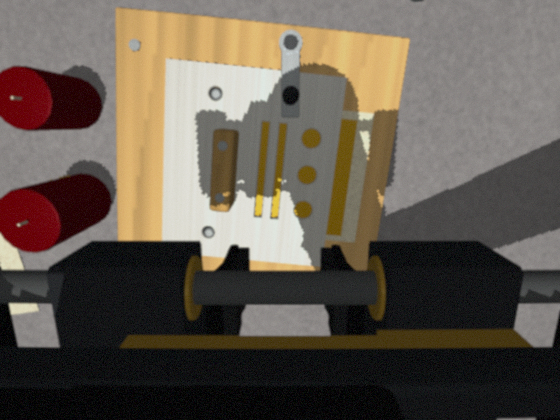

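Both pins show in their holes at (216,93) and (208,232), the plate is square to the board, and the strap crosses its edge at about 1.46 rad. Handing in.

```bash
python3 -c "
from station import r
print(r.finish_job())"
```

```text
the job is handed in; nothing more can be done
None
```

The job is handed in: the template lies flat on the jig with both pins through its holes, the hold-down is across its edge at about 1.46 rad, and the arm is clear; no verdict came back.

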